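# Clear up after a dissection: instruments, pen and waste to their trays

### The job

Clear up the five things left on the bench after the dissection: lay the scissors and both forceps in the steel sterilising cassette, each flat in its own notch across both rails (scissors in the widest place, rings at the wide-notch rail), put the marker in the shallow black pen tray and the used centrifuge tube in the deep white discard tray. When the three instruments are in, fold the cassette's retaining bar right down over them.

Things in the scene. Friction and masses are not known exactly. Their poses are not given: they have to be found in the camera images.
- scissors: Steel scissors lying flat, 129 long, 49 wide over the rings, 5 thick, 35 g, halves fixed shut. Origin: mid-length, underside. y axis along the length: pointed blades at -y (y -64 to -6, 8 wide, parallel), rings at +y (y 37 to 64); between them the handles spread to 24 wide. Grip the blades across, near y = -20, just ahead of the screw.
- long_forceps: Straight steel forceps lying flat, 140 long, 10 wide, 9 high, 30 g. Origin: mid-length, underside; y axis along the length. Grip across the middle (rigid, they do not spring).
- short_forceps: Straight steel forceps lying flat, clearly shorter than the other pair: 102 long, 11 wide, 11 high, 25 g. Origin: mid-length, underside; y axis along the length. Grip across the middle (rigid).
- marker: White marker pen with a red cap, lying, 135 long, 17 wide, 16 high, 18 g. Origin: mid-length, on the side it lies on at the start; y axis along the length.
- used_tube: Clear empty conical centrifuge tube, lying, 122 long, 18 g. Body 16 wide; red cap 21 across, at -y; cone at +y. Origin: mid-length, on the side it lies on at the start; y axis along the length. Grip across the middle; its axis is 10 above the bench.
- cassette: Fixed steel tray, 164 in x, 150 in y; origin: underside centre. Instruments lie along y over two black rails at y = +30, -30 (8 thick; open between), notch floors 20 up, teeth to 32. Forceps: 26 wide notches at x = +12 and +56, mid-length at y = 0. Scissors: x = -46, notch 40 wide in the +y rail, 18 in the -y rail: rings to +y, origin at y = +12. Beside placed ones open fingers to 45 at most.
- retaining_bar (a joint): Cassette's retaining bar, rad: 0 = right down over the instruments; starts open at 1.8 to 1.92, leaning back past upright. Light steel wire U, 150 wide, arms 50 long, hinged along cassette x at cassette y = -64, 39 up. Swings freely: pushed from behind towards cassette +y past upright, it falls shut and stays. Down, its crossbar is at cassette y = -14.
- bar_middle (a point): Middle of the retaining bar's crossbar, on its axis, inside a black rubber sleeve 9 thick, 70 long; crossbar along cassette x. At the start about 86 above the bench.
- pen_tray: Shallow black plastic pen tray, fixed: 84 in x, 190 in y, 18 high, walls and floor 4 thick. Origin: underside centre. The marker lies along its y axis on the floor, near the middle.
- discard_tray: Deep white plastic discard tray, fixed: 114 in x, 186 in y (124 by 198 over its flange), 45 high, walls and floor 4 thick. Origin: underside centre. The tube lies along its y axis on the floor, near the middle. Two used microtubes lie fixed in corners, more than 60 from the middle in y.

How it is judged:
At the end, for the whole second after the job is handed in: Scissors and both forceps flat in their own notches (within 12 mm across; along 16 mm, long forceps 30; 0.3 rad), undersides 20 mm up (within 4.5), level, bar below 0.07 rad; marker level on the pen tray's floor, tube on the discard tray's floor, both inside the walls; all at rest (x of scissors in the frame of cassette between -0.058 and -0.034 m and y of scissors in the frame of cassette between -0.002 and 0.03 m and z of scissors in the frame of cassette between 0.0155 and 0.0245 m and angle between scissors's own y axis and vertical between 1.511 and 1.631 rad and angle between the y axis of scissors and the y axis of cassette, either way round below 0.3 rad and ((x of long_forceps in the frame of cassette between 0 and 0.024 m and y of long_forceps in the frame of cassette between -0.03 and 0.03 m and z of long_forceps in the frame of cassette between 0.0155 and 0.0245 m and angle between long_forceps's own y axis and vertical between 1.511 and 1.631 rad and angle between the y axis of each of long_forceps, short_forceps and the y axis of cassette, either way round below 0.3 rad and x of short_forceps in the frame of cassette between 0.044 and 0.068 m and y of short_forceps in the frame of cassette between -0.016 and 0.016 m and z of short_forceps in the frame of cassette between 0.0155 and 0.0245 m and angle between short_forceps's own y axis and vertical between 1.511 and 1.631 rad) or (x of long_forceps in the frame of cassette between 0.044 and 0.068 m and y of long_forceps in the frame of cassette between -0.03 and 0.03 m and z of long_forceps in the frame of cassette between 0.0155 and 0.0245 m and angle between long_forceps's own y axis and vertical between 1.511 and 1.631 rad and angle between the y axis of each of long_forceps, short_forceps and the y axis of cassette, either way round below 0.3 rad and x of short_forceps in the frame of cassette between 0 and 0.024 m and y of short_forceps in the frame of cassette between -0.016 and 0.016 m and z of short_forceps in the frame of cassette between 0.0155 and 0.0245 m and angle between short_forceps's own y axis and vertical between 1.511 and 1.631 rad)) and value of joint retaining_bar below 0.07 rad and x of marker in the frame of pen_tray between -0.036 and 0.036 m and y of marker in the frame of pen_tray between -0.03 and 0.03 m and z of marker in the frame of pen_tray between 0.001 and 0.025 m and angle between marker's own y axis and vertical between 1.511 and 1.631 rad and x of used_tube in the frame of discard_tray between -0.045 and 0.045 m and y of used_tube in the frame of discard_tray between -0.05 and 0.05 m and z of used_tube in the frame of discard_tray between 0 and 0.032 m and angle between used_tube's own y axis and vertical between 1.371 and 1.771 rad and linear speed of each of scissors, long_forceps, short_forceps, marker, used_tube below 0.02 m/s); the robot touches nothing.
It also fails if it takes over 120 s, if anything falls off the work surface, if the arm or the gripper's body presses on something with over 40 N, if the wrist force passes 120 N, or if a joint passes its speed limit or range.

### The arm

A 6-joint arm with a two-finger parallel gripper is mounted at the origin on a cart in front of the work surface, level with it; the furniture and walls round the work are solid. World frame = base frame: x ahead of the robot, y to its left, z up, the work surface at z = 0. Lengths are in m, angles in rad, forces in N, time in s.
With the tool pointing down it reaches from about 0.25 to 0.775 m from the base axis. Payload 4 kg.
Tool frame: the origin (TCP) lies at the very end of the fingers, on their centre line; the grasp point (between the pads) lies hold_point_z behind it (hold_point_z is the distance from the TCP to the grasp point, in m); z points along the fingers, y is the direction in which the jaws open and shut (so a half turn about z gives the same grasp; the last joint's range is limited). The gripper opens to 94 mm and grips with 3 to 60 N. Pads are 16 mm wide; open, the fingers measure 119 mm over their backs; the gripper's body (75 mm by 177 mm) begins 78 mm behind the grasp point.
Start: joints at [-1.232, 0.087, 1.371, -0, 1.684, -0.103], TCP at [0.235, -0.497, 0.206] pointing down, gripper open.
Joint ranges: [-3.1, 3.1], [-0.76, 2.03], [0.27, 2.55], [-1.08, 4.22], [0.17, 2.65], [-2.57, 2.57]. Speed limits (rad/s): [2.79, 2.79, 3.14, 3.14, 3.14, 3.14].

### API

Orientations are given as [roll, pitch, yaw] about the fixed x, y, z axes, in that order (R = Rz(yaw) Ry(pitch) Rx(roll)).
In Python, from bench import * gives the robot as it stands.
- The arm moves only by the tool step_arm, never from a script. Its argument "increments" is text: rows parted by semicolons, each of 6 numbers parted by spaces: the shift along the tool's x, y, z in cm, then the turn, a rotation vector about the tool's x, y, z in rad. A call has 1 to 5 rows; each row shifts and turns the commanded pose from where the row before left it, along the tool's axes as they then stand; what a row does not reach is not made up. A row lasts 1/10 s, in which the tool goes at most 50 mm and 8.59 degrees, less where a joint would pass 70% of its speed; a pose out of reach is approached as far as the arm can. A call is refused whole if a number of a shift passes 5 or a number of a turn 0.15, either way. A call with a gripper value outside its range is refused whole. "claw" is the gripper's target within -1 to 1 (shut at 1, half-way at 0, fully open at -1), set as the call begins (left out, the last holds). The fingers move at their own pace and stop on an object; the grip force is fixed at half the most. Time passes only in rows, so rows that do not move let the fingers close. It gives the time, the measured TCP pose, the force and the opening at its end, in the units of the state.
- get_obs(): the state, without advancing time (a new reading comes with each control period).
- snapshot(name): name is "scene" or "side" or "wrist"; returns the picture (420x560x3 uint8, red, green, blue); there is no depth.
- calibration(name): a dict with "camera_matrix" (3x3 intrinsics, pixels), "eye" and "orientation" of the camera in the world; the wrist camera has in their place "tool_from_camera" (4x4, takes a point from camera to tool coordinates, whose origin is the TCP and whose axes are the flange's). Camera axes: x right, y up, looking along -z (the intrinsics and any distortion apply to the point x, -y, -z); pixel columns grow to the right and rows downward; lengths in m; the calibration is good to about 2 mm. A picture is of the moment at which its call begins: read the wrist's pose just before it. calibration takes no time and is no camera call.
- close_job(): hands the job in, once; it reports no verdict.
The state is a dict: "time": time; "joint_positions": joint angles; "qvel": joint speeds; "joint_torque": joint torques, N m; "tool_pos": TCP position; "ee_rot": TCP orientation; "wrist_force": force on the tool from outside, world axes, zero at the start; "wrist_torque": the same for the moment, N m; "width": finger opening in m.
Only numpy, scipy, OpenCV 4.12 (cv2) and the standard library are available. Lean on these libraries where they do the work, as an engineer would, in place of code of your own. Each camera call takes 0.05 s, during which the arm holds its last target. There are 200 camera calls.

## Working session

There is one attempt and no reset: what is moved stays moved. The work goes in short steps, Python scripts to look and compute and a tool call to move; the robot and the scene stay as the last step left them, time stands still between calls to the robot, and variables do not carry over. Pictures are saved under pics/ and viewed, about 12 in all and at most 16, crops included, and the job is handed in when it is done.

Besides the shell and the picture viewer there is one more tool, called after ">>>" as name(argument=value, ...) on one line, values as JSON. step_arm: Moves the arm, as the interface text tells. Its arguments: {"type":"object","properties":{"increments":{"type":"string"},"claw":{"type":"number"}},"required":["increments"]}

```bash
ls; mkdir -p pics
python3 - <<'E'
from bench import *
import cv2
o=get_obs(); print(o)
for n in ("scene","side","wrist"):
    c=calibration(n); print(n,c)
    im=snapshot(n); cv2.imwrite(f"pics/{n}0.png",im[:,:,::-1])
E
```

```text
pics
{'time': 0.0, 'joint_positions': array([-1.23213400e+00,  8.79449130e-02,  1.37221707e+00, -3.53935748e-05,
        1.68361061e+00, -1.03102438e-01]), 'qvel': array([-0.00032349, -0.00127878,  0.00105793,  0.0007411 , -0.00068742,
        0.00179982]), 'joint_torque': array([-2.15231994e-03, -3.40184963e+01, -3.02433443e+01,  7.15267262e-02,
        3.29796073e-02, -1.57827499e-04]), 'tool_pos': array([ 0.2349463 , -0.49669146,  0.20432856]), 'ee_rot': array([-3.13942067e+00, -1.89368724e-04,  4.41760612e-01]), 'wrist_force': array([-0.29728018,  1.00800012,  0.38785875]), 'wrist_torque': array([ 0.02402186, -0.01646733, -0.02431827]), 'width': 0.09388768494672566}
scene {'camera_matrix': array([[506.21257978,   0.        , 272.46816536],
       [  0.        , 506.21257978, 208.1630116 ],
       [  0.        ,   0.        ,   1.        ]]), 'eye': array([-0.20458645,  0.64777018,  0.47144708]), 'orientation': array([ 1.15243356,  0.01383481, -2.2694414 ])}
side {'camera_matrix': array([[540.00780668,   0.        , 273.27997509],
       [  0.        , 540.00780668, 214.7923119 ],
       [  0.        ,   0.        ,   1.        ]]), 'eye': array([0.5709251 , 0.88363502, 0.82388085]), 'orientation': array([ 0.855909  , -0.00597323,  3.11899801])}
wrist {'camera_matrix': array([[351.24132858,   0.        , 278.52797204],
       [  0.        , 351.24132858, 209.83515292],
       [  0.        ,   0.        ,   1.        ]]), 'tool_from_camera': array([[ 9.48245635e-05,  9.67602480e-01,  2.52478577e-01,
         7.20334546e-02],
       [ 9.99999436e-01,  1.75427789e-04, -1.04788642e-03,
         1.27773172e-03],
       [-1.05822926e-03,  2.52478534e-01, -9.67601917e-01,
        -1.78771667e-01],
       [ 0.00000000e+00,  0.00000000e+00,  0.00000000e+00,
         1.00000000e+00]])}
```

View pics/side0.png

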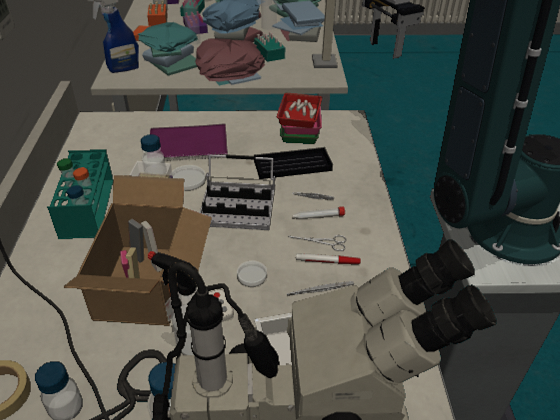

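View pics/scene0.png

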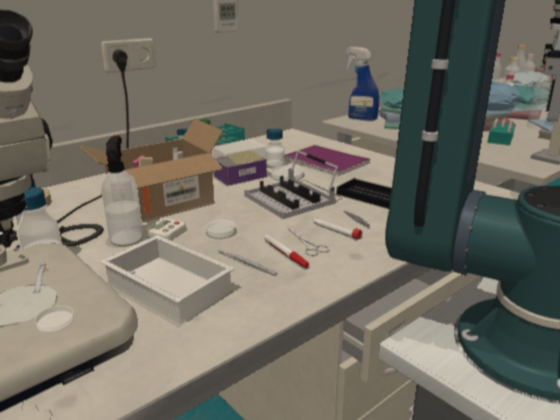

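```bash
python3 -c "
import bench;print([ (k,getattr(bench,k)) for k in dir(bench) if not k.startswith('__')][:40])"
```

```text
[('IKError', <class 'bench.IKError'>), ('calibration', <function make.<locals>.<lambda> at 0x7efda5ba8720>), ('close_job', <function connect.<locals>.done at 0x7efda5b1b7e0>), ('get_obs', <function make.<locals>.<lambda> at 0x7efda5ba8680>), ('hold_point_z', 0.0188), ('snapshot', <function make.<locals>.drawn_camera at 0x7efda5ba8180>)]
```

```bash
cat > h.py <<'E'
from bench import *
import numpy as np, cv2
from scipy.spatial.transform import Rotation as R
def cam(n,o=None):
    c=calibration(n)
    if n=="wrist":
        o=o or get_obs(); T=c["tool_from_camera"]; Rt=R.from_euler("xyz",o["ee_rot"]).as_matrix()
        return c["camera_matrix"],o["tool_pos"]+Rt@T[:3,3],Rt@T[:3,:3]
    return c["camera_matrix"],c["eye"],R.from_euler("xyz",c["orientation"]).as_matrix()
def ray(n,uv,z,o=None,c=None):
    K,e,M=c or cam(n,o); uv=np.atleast_2d(uv).astype(float)
    d=np.c_[(uv[:,0]-K[0,2])/K[0,0],-(uv[:,1]-K[1,2])/K[1,1],-np.ones(len(uv))]@M.T
    return e+d*((z-e[2])/d[:,2])[:,None]
def proj(n,p,o=None,c=None):
    K,e,M=c or cam(n,o); q=(np.atleast_2d(p)-e)@M
    return np.c_[K[0,2]+K[0,0]*q[:,0]/-q[:,2],K[1,2]+K[1,1]*q[:,1]/q[:,2]]
def plan(tgt,yaw=None):
    """print tool-frame shift (cm) and turn to reach the world TCP target, tool down"""
    o=get_obs(); Rt=R.from_euler("xyz",o["ee_rot"])
    s=Rt.inv().apply(np.array(tgt)-o["tool_pos"])*100
    w=(Rt.inv()*R.from_euler("xyz",[np.pi,0,o["ee_rot"][2] if yaw is None else yaw])).as_rotvec()
    print("t",round(o["time"],2),"pos",o["tool_pos"].round(4),"rot",o["ee_rot"].round(3),"w",round(o["width"],4)); print("shift cm",s.round(2),"turn",w.round(3))
def save(n,f,k=1,crop=None):
    im=snapshot(n)[:,:,::-1]; cv2.imwrite(f"pics/{f}_raw.png",im)
    if crop: im=im[crop[1]:crop[3],crop[0]:crop[2]]
    cv2.imwrite(f"pics/{f}.png",cv2.resize(im,None,fx=k,fy=k,interpolation=cv2.INTER_CUBIC)); return im
E
python3 - <<'E'
from h import *
S={"short":[(297,194),(334,198)],"tube":[(293,215),(345,212)],"sciss":[(289,239),(340,241)],"marker":[(296,258),(360,261)],"long":[(288,295),(354,283)]}
for k,v in S.items(): 
    p=ray("side",v,.006); print(k,p[:,:2].round(3).tolist(),p.mean(0)[:2].round(3),np.hypot(*(p[1]-p[0])[:2]).round(3))
print("cass z=.03ish",ray("side",[(202,209),(268,228),(204,221),(270,226)],.02)[:,:2].round(3).tolist())
print("bar top",ray("side",[(207,155),(272,157)],.086)[:,:2].round(3).tolist())
print("pen",ray("side",[(254,156),(331,150),(333,162),(264,178)],.018)[:,:2].round(3).tolist())
print("disc scene z=.045",ray("scene",[(152,240),(231,270),(183,298),(105,264)],.045)[:,:2].round(3).tolist())
print("disc side z=.045",ray("side",[(256,320),(290,316)],.045)[:,:2].round(3).tolist())
print("microscope base right scene",ray("scene",[(130,320)],.0)[:,:2].round(3).tolist())
print("eyepieces", ray("side",[(470,260),(490,305),(300,300)],.2)[:,:2].round(3).tolist())
print("box flap", ray("side",[(205,215),(178,325)],.1)[:,:2].round(3).tolist())
a=cv2.imread("pics/side0.png")[130:320,180:380]; cv2.imwrite("pics/s0z.png",cv2.resize(a,None,fx=3.15,fy=3.15,interpolation=2))
E
```

```text
short [[0.486, -0.134], [0.398, -0.117]] [ 0.442 -0.126] 0.089
tube [[0.499, -0.057], [0.378, -0.066]] [ 0.438 -0.061] 0.122
sciss [[0.512, 0.023], [0.401, 0.032]] [0.456 0.028] 0.112
marker [[0.5, 0.082], [0.365, 0.093]] [0.433 0.088] 0.135
long [[0.521, 0.184], [0.387, 0.154]] [0.454 0.169] 0.138
cass z=.03ish [[0.708, -0.065], [0.558, 0.002], [0.701, -0.023], [0.553, -0.004]]
bar top [[0.701, -0.186], [0.546, -0.176]]
pen [[0.59, -0.279], [0.387, -0.303], [0.387, -0.249], [0.565, -0.183]]
disc scene z=.045 [[0.571, 0.292], [0.389, 0.245], [0.371, 0.346], [0.545, 0.393]]
disc side z=.045 [[0.584, 0.274], [0.522, 0.267]]
microscope base right scene [[0.433, 0.407]]
eyepieces [[0.236, 0.281], [0.234, 0.374], [0.515, 0.36]]
box flap [[0.687, 0.048], [0.712, 0.325]]
```

View pics/s0z.png

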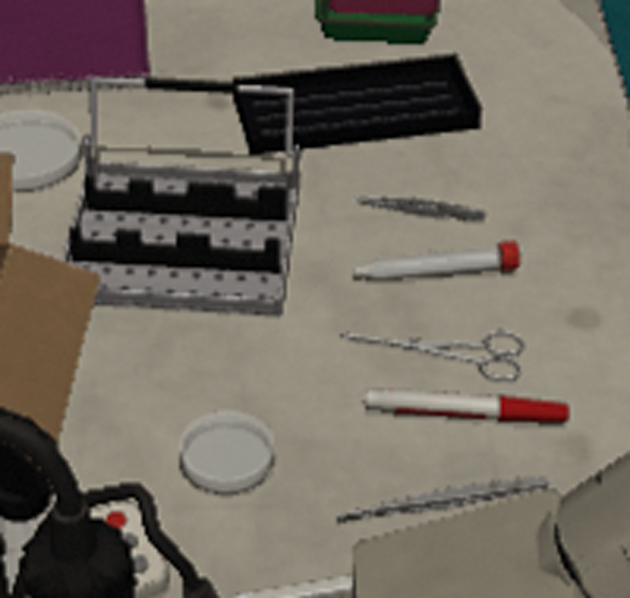

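```bash
cat >> h.py <<'E'
def rows(tgt,yaw=None,n=None,start=None,cap=4.8):
    """suggest n equal rows from the present pose (or start=(pos,yaw)) to tgt/yaw, tool down"""
    o=get_obs(); Rt=R.from_euler("xyz",o["ee_rot"]); p=o["tool_pos"]
    if start: Rt=R.from_euler("xyz",[np.pi,0,start[1]]); p=np.array(start[0])
    yaw=Rt.as_euler("xyz")[2] if yaw is None else yaw
    goal=R.from_euler("xyz",[np.pi,0,yaw]); w=(Rt.inv()*goal).as_rotvec(); d=np.array(tgt)-p
    n=n or int(np.ceil(max(np.abs(d).max()*0+np.linalg.norm(d)*100/cap,np.linalg.norm(w)/.145,1)))
    print("t",round(o["time"],2),"from",p.round(4),"w",round(o["width"],4),"n",n)
    for i in range(n):
        s=Rt.inv().apply(d/n)*100; t=w/n
        print(" ".join(f"{v:.2f}" for v in s)+" "+" ".join(f"{v:.3f}" for v in t)+";",end="\n" if i%5==4 else " ")
        Rt=Rt*R.from_rotvec(t)
    print(); return tgt,yaw
E
python3 - <<'E'
from h import *
rows([.5,-.03,.30],0)
K1=cam("side");K2=cam("scene")
# eyepiece: triangulate
def tri(a,b):
    A=[];B=[]
    for n,uv in(("side",a),("scene",b)):
        K,e,M=cam(n); d=M@np.array([(uv[0]-K[0,2])/K[0,0],-(uv[1]-K[1,2])/K[1,1],-1]);d/=np.linalg.norm(d);P=np.eye(3)-np.outer(d,d);A.append(P);B.append(P@e)
    return np.linalg.lstsq(np.vstack(A),np.hstack(B),rcond=None)[0].round(3)
print(tri((457,258),(15,25)),tri((480,305),(10,30)),tri((330,340),(40,200)))
E
```

```text
t 0.15 from [ 0.235  -0.4968  0.2046] w 0.0943 n 12
3.66 -2.57 -0.79 -0.000 0.000 0.037; 3.56 -2.71 -0.79 -0.000 0.000 0.037; 3.46 -2.84 -0.79 -0.000 0.000 0.037; 3.35 -2.96 -0.79 -0.000 0.000 0.037; 3.24 -3.08 -0.79 -0.000 0.000 0.037;
3.13 -3.20 -0.79 -0.000 0.000 0.037; 3.01 -3.31 -0.79 -0.000 0.000 0.037; 2.88 -3.42 -0.79 -0.000 0.000 0.037; 2.76 -3.52 -0.79 -0.000 0.000 0.037; 2.62 -3.62 -0.79 -0.000 0.000 0.037;
2.49 -3.72 -0.79 -0.000 0.000 0.037; 2.35 -3.81 -0.79 -0.000 0.000 0.037; 
[0.373 0.502 0.435] [0.352 0.527 0.42 ] [0.482 0.47  0.22 ]
```

>>> step_arm(increments="3.66 -2.57 -0.8 0 0 0.037; 3.56 -2.71 -0.8 0 0 0.037; 3.46 -2.84 -0.8 0 0 0.037; 3.35 -2.96 -0.8 0 0 0.037; 3.24 -3.08 -0.8 0 0 0.037")

```text
time: 0.65
tool_pos: [0.3459, -0.301, 0.2455]
ee_rot: [-3.141, -0.0, 0.255]
wrist_force: [0.2, 0.2, -0.3]
width: 0.0939
```

>>> step_arm(increments="3.13 -3.2 -0.8 0 0 0.037; 3 -3.3 -0.8 0 0 0.037; 2.9 -3.4 -0.8 0 0 0.037; 2.76 -3.52 -0.8 0 0 0.037; 2.62 -3.62 -0.8 0 0 0.037")

```text
time: 1.15
tool_pos: [0.4568, -0.1069, 0.2856]
ee_rot: [3.141, 0.0, 0.07]
wrist_force: [1.1, 0.3, 0.2]
width: 0.0942
```

>>> step_arm(increments="2.5 -3.7 -0.8 0 0 0.037; 2.35 -3.8 -0.8 0 0 0.037; 0 0 0 0 0 0; 0 0 0 0 0 0")

```text
time: 1.55
tool_pos: [0.5009, -0.0306, 0.301]
ee_rot: [3.141, 0.001, 0.0]
wrist_force: [-0.1, -1.2, 0.4]
width: 0.0937
```

Run:
```python
from h import *
o=get_obs();print(o["time"],o["tool_pos"],o["ee_rot"],o["qvel"].round(3)); np.save("o1.npy",np.r_[o["tool_pos"],o["ee_rot"]]); save("wrist","w1",1.42)
```

```text
1.55 [ 0.50088978 -0.03056639  0.3009797 ] [3.14107299e+00 1.15916270e-03 2.63610789e-04] [-0.042 -0.014  0.02  -0.003 -0.001 -0.   ]
```

View pics/w1.png

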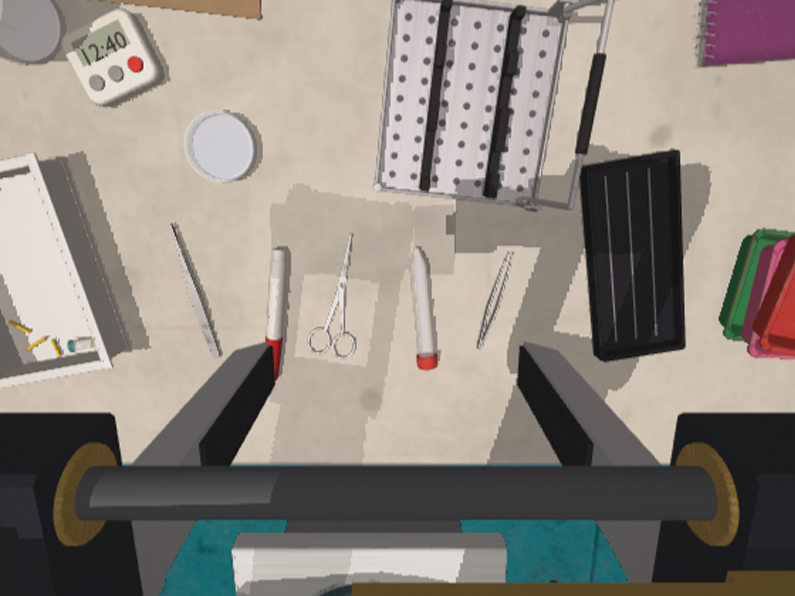

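```bash
cat > m1.py <<'E'
from h import *
v=np.load("o1.npy"); o={"tool_pos":v[:3],"ee_rot":v[3:]}; s=560/795
def P(uv,z): return ray("wrist",np.array(uv)*s,z,o)[:,:2]
for k,uv,z in [("long",[(173,224),(217,356)],.005),("marker",[(279,249),(274,378)],.008),("sciss",[(350,234),(331,358)],.003),("scissPivot",[(342,288)],.003),("tube",[(418,248),(427,369)],.010),("short",[(511,252),(479,348)],.006)]:
    p=P(uv,z); d=p[0]-p[-1]; print(k,p.round(4).tolist(),"mid",p.mean(0).round(4),"len",np.hypot(*d).round(3),"ang",np.arctan2(d[1],d[0]).round(3))
for k,uv,z in [("cass rim",[(393,0),(568,12),(533,207),(377,187)],.03),("railA",[(448,0),(424,190)],.032),("railB",[(520,8),(490,195)],.032),("sleeve",[(604,54),(581,152)],.086),("pen",[(582,170),(678,152),(684,347),(599,360)],.018),("disc",[(36,153),(110,366)],.045)]:
    p=P(uv,z); d=p[0]-p[-1]; print(k,p.round(3).tolist(),"mid",p.mean(0).round(4),"len",np.hypot(*d).round(3),"ang",np.arctan2(d[1],d[0]).round(3))
E
python3 m1.py
```

```text
long [[0.5219, 0.1779], [0.3886, 0.1482]] mid [0.4552 0.1631] len 0.137 ang 0.219
marker [[0.4985, 0.0782], [0.3658, 0.0911]] mid [0.4322 0.0847] len 0.133 ang -0.097
sciss [[0.5122, 0.0107], [0.3856, 0.0329]] mid [0.4489 0.0218] len 0.128 ang -0.174
scissPivot [[0.4591, 0.0198]] mid [0.4591 0.0198] len 0.0 ang 0.0
tube [[0.4998, -0.0542], [0.3765, -0.0647]] mid [ 0.4382 -0.0594] len 0.124 ang 0.085
short [[0.4953, -0.1436], [0.3976, -0.1171]] mid [ 0.4464 -0.1303] len 0.101 ang -0.265
cass rim [[0.704, -0.031], [0.696, -0.173], [0.54, -0.155], [0.557, -0.016]] mid [ 0.6242 -0.0937] len 0.148 ang -0.096
railA [[0.704, -0.075], [0.555, -0.058]] mid [ 0.6292 -0.0663] len 0.15 ang -0.114
railB [[0.698, -0.133], [0.55, -0.116]] mid [ 0.6242 -0.1245] len 0.149 ang -0.115
sleeve [[0.653, -0.184], [0.585, -0.173]] mid [ 0.6192 -0.1785] len 0.069 ang -0.149
pen [[0.572, -0.2], [0.587, -0.284], [0.403, -0.316], [0.389, -0.234]] mid [ 0.4878 -0.2587] len 0.185 ang 0.185
disc [[0.585, 0.268], [0.394, 0.234]] mid [0.4898 0.251 ] len 0.194 ang 0.177
```

Run:
```python
from h import *
a=rows([.432,.086,.06],-.097); b=rows([.432,.086,.0035],-.097,2,start=a)
c=rows([.432,.086,.12],-.097,3,start=b);d=rows([.488,-.259,.12],.178,start=c);rows([.488,-.259,.0095],.178,3,start=d)
```

```text
t 1.6 from [ 0.5005 -0.0315  0.3009] w 0.0937 n 6
-1.14 -1.96 4.02 0.000 0.000 0.016; -1.17 -1.94 4.02 0.000 0.000 0.016; -1.20 -1.92 4.02 0.000 0.000 0.016; -1.23 -1.90 4.02 0.000 0.000 0.016; -1.27 -1.88 4.02 0.000 0.000 0.016;
-1.30 -1.86 4.01 0.000 0.000 0.016; 
t 1.6 from [0.432 0.086 0.06 ] w 0.0937 n 2
0.00 -0.00 2.82 0.000 0.000 0.000; 0.00 -0.00 2.82 0.000 0.000 0.000; 
t 1.6 from [0.432  0.086  0.0035] w 0.0937 n 3
0.00 0.00 -3.88 0.000 0.000 0.000; 0.00 0.00 -3.88 0.000 0.000 0.000; 0.00 0.00 -3.88 0.000 0.000 0.000; 
t 1.6 from [0.432 0.086 0.12 ] w 0.0937 n 8
1.11 4.22 0.00 -0.000 0.000 -0.034; 0.97 4.26 0.00 -0.000 0.000 -0.034; 0.82 4.29 0.00 -0.000 0.000 -0.034; 0.67 4.32 0.00 -0.000 0.000 -0.034; 0.52 4.34 0.00 -0.000 0.000 -0.034;
0.38 4.35 0.00 -0.000 0.000 -0.034; 0.23 4.36 0.00 -0.000 0.000 -0.034; 0.08 4.37 0.00 -0.000 0.000 -0.034; 
t 1.6 from [ 0.488 -0.259  0.12 ] w 0.0937 n 3
0.00 -0.00 3.68 0.000 0.000 0.000; 0.00 -0.00 3.68 0.000 0.000 0.000; 0.00 -0.00 3.68 0.000 0.000 0.000;
```

>>> step_arm(increments="-1.14 -1.96 4 0 0 0.016; -1.17 -1.94 4 0 0 0.016; -1.2 -1.92 4 0 0 0.016; -1.23 -1.9 4 0 0 0.016; -1.27 -1.88 4 0 0 0.016", claw=0.15)

```text
time: 2.1
tool_pos: [0.4429, 0.0657, 0.0997]
ee_rot: [3.141, -0.0, -0.086]
wrist_force: [0.0, 0.8, -0.1]
width: 0.0572
```

>>> step_arm(increments="-1.3 -1.86 4 0 0 0.016; 0 0 1 0 0 0; 0 0 0 0 0 0; 0 0 0 0 0 0")

```text
time: 2.5
tool_pos: [0.4345, 0.0851, 0.0533]
ee_rot: [3.142, -0.004, -0.1]
wrist_force: [0.4, 0.7, 0.4]
width: 0.0399
```

>>> step_arm(increments="0 0 2.4 0 0 0; 0 0 2.4 0 0 0; 0 0 0 0 0 0; 0 0 0 0 0 0")

```text
time: 2.9
tool_pos: [0.4345, 0.0858, 0.0053]
ee_rot: [-3.141, -0.003, -0.099]
wrist_force: [0.1, 0.2, -0.5]
width: 0.0401
```

>>> step_arm(increments="0 0 0 0 0 0; 0 0 0 0 0 0; 0 0 0 0 0 0; 0 0 0 0 0 0; 0 0 0 0 0 0", claw=1)

```text
time: 3.4
tool_pos: [0.4334, 0.0865, 0.0044]
ee_rot: [-3.141, -0.002, -0.098]
wrist_force: [-0.6, -0.8, 4.2]
width: 0.015
```

>>> step_arm(increments="0 0 0 0 0 0; 0 0 -4 0 0 0; 0 0 -4 0 0 0; 0 0 -4 0 0 0; 0 0 0 0 0 0")

```text
time: 3.9
tool_pos: [0.4364, 0.0868, 0.1295]
ee_rot: [-3.14, -0.012, -0.098]
wrist_force: [0.3, 0.6, 0.1]
width: 0.0151
```

>>> step_arm(increments="1.1 4.22 0 0 0 -0.034; 0.95 4.26 0 0 0 -0.034; 0.8 4.29 0 0 0 -0.034; 0.65 4.32 0 0 0 -0.034; 0.5 4.34 0 0 0 -0.034")

```text
time: 4.4
tool_pos: [0.4655, -0.1306, 0.122]
ee_rot: [-3.141, 0.002, 0.073]
wrist_force: [1.3, 0.3, 0.2]
width: 0.0151
```

>>> step_arm(increments="0.36 4.35 0 0 0 -0.034; 0.22 4.36 0 0 0 -0.034; 0.06 4.37 0 0 0 -0.034; 0 0 4 0 0 0; 0 0 0 0 0 0")

```text
time: 4.9
tool_pos: [0.4821, -0.2571, 0.0764]
ee_rot: [-3.132, 0.01, 0.172]
wrist_force: [0.1, 1.2, -0.7]
width: 0.0152
```

Run:
```python
from h import *
rows([.488,-.259,.011],.178,3)
o=get_obs();np.save("o2.npy",np.r_[o["tool_pos"],o["ee_rot"]]);save("wrist","w2",1.4)
```

```text
t 4.9 from [ 0.4821 -0.2571  0.0764] w 0.0152 n 3
0.20 0.12 2.18 -0.003 0.003 -0.002; 0.20 0.11 2.18 -0.003 0.003 -0.002; 0.19 0.10 2.18 -0.003 0.003 -0.002;
```

View pics/w2.png

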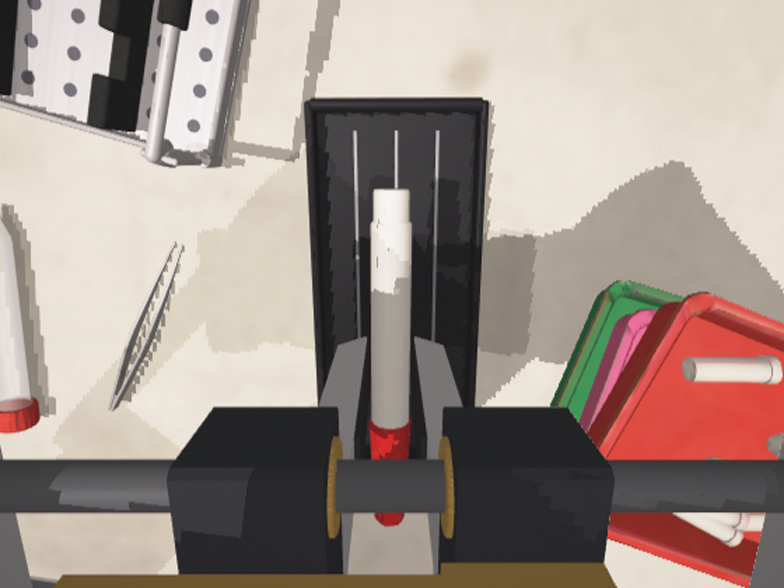

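>>> step_arm(increments="0.2 0.1 2.2 0 0 0; 0.2 0.1 2.2 0 0 0; 0.2 0.1 2.2 0 0 0; 0 0 0 0 0 0; 0 0 0 0 0 0")

```text
time: 5.45
tool_pos: [0.4932, -0.2599, 0.0185]
ee_rot: [3.141, -0.0, 0.175]
wrist_force: [0.1, -0.2, 0.4]
width: 0.0152
```

>>> step_arm(increments="0 0 0 0 0 0; 0 0 0 0 0 0; 0 0 0 0 0 0; 0 0 0 0 0 0", claw=0.2)

```text
time: 5.85
tool_pos: [0.4931, -0.2609, 0.0183]
ee_rot: [3.141, -0.001, 0.174]
wrist_force: [-0.3, 0.4, -0.2]
width: 0.0373
```

>>> step_arm(increments="0 0 -3 0 0 0; 0 0 -4 0 0 0; 0 0 -4 0 0 0; 0 0 0 0 0 0")

```text
time: 6.25
tool_pos: [0.4963, -0.263, 0.1353]
ee_rot: [3.132, -0.01, 0.174]
wrist_force: [0.8, 0.1, 0.3]
width: 0.0374
```

Run:
```python
from h import *
a=rows([.438,-.060,.055],.085);b=rows([.438,-.06,.004],.085,2,start=a)
b=[.438,-.06,.14],.085
c=rows([.479,.312,.14],.178,start=b)
o=get_obs(); im=save("wrist","w3",1)
```

```text
t 6.25 from [ 0.4963 -0.263   0.1353] w 0.0374 n 5
-0.46 -4.21 1.56 0.002 -0.002 0.018; -0.53 -4.20 1.57 0.002 -0.002 0.018; -0.61 -4.19 1.58 0.002 -0.002 0.018; -0.68 -4.18 1.59 0.002 -0.002 0.018; -0.75 -4.16 1.60 0.002 -0.002 0.018;

t 6.25 from [ 0.438 -0.06   0.055] w 0.0374 n 2
0.00 -0.00 2.55 0.000 0.000 0.000; 0.00 -0.00 2.55 0.000 0.000 0.000; 
t 6.25 from [ 0.438 -0.06   0.14 ] w 0.0374 n 8
0.91 -4.59 -0.00 0.000 0.000 -0.012; 0.96 -4.58 -0.00 0.000 0.000 -0.012; 1.01 -4.57 -0.00 0.000 0.000 -0.012; 1.06 -4.56 -0.00 0.000 0.000 -0.012; 1.12 -4.54 -0.00 0.000 0.000 -0.012;
1.17 -4.53 -0.00 0.000 0.000 -0.012; 1.22 -4.52 -0.00 0.000 0.000 -0.012; 1.28 -4.50 -0.00 0.000 0.000 -0.012;
```

>>> step_arm(increments="-0.4 -4.2 1.4 0 0 0.018; -0.5 -4.2 1.4 0 0 0.018; -0.6 -4.2 1.4 0 0 0.018; -0.65 -4.2 1.4 0 0 0.018; -0.7 -4.1 1.4 0 0 0.018", claw=0.05)

```text
time: 6.8
tool_pos: [0.4338, -0.0557, 0.0552]
ee_rot: [-3.14, 0.003, 0.082]
wrist_force: [1.3, 1.5, 0.5]
width: 0.0446
```

>>> step_arm(increments="0 0 0 0 0 0; 0 0 0 0 0 0; 0 0 0 0 0 0")

```text
time: 7.1
tool_pos: [0.4362, -0.0582, 0.0574]
ee_rot: [3.141, -0.0, 0.083]
wrist_force: [-0.3, -0.7, -0.4]
width: 0.0446
```

Run:
```python
from h import *
rows([.438,-.06,.0045],.085,2)
save("wrist","w4",1.4)
```

```text
t 7.1 from [ 0.4362 -0.0582  0.0574] w 0.0446 n 2
0.08 0.09 2.65 0.000 -0.000 -0.001; 0.08 0.09 2.65 0.000 -0.000 -0.001;
```

View pics/w4.png

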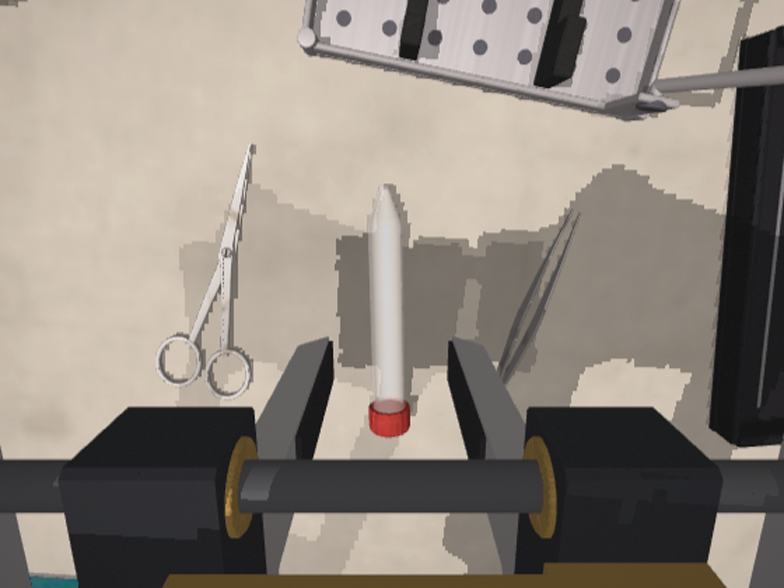

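>>> step_arm(increments="0.1 0 2.65 0 0 0; 0.1 0.1 2.65 0 0 0; 0 0 0 0 0 0; 0 0 0 0 0 0")

```text
time: 7.55
tool_pos: [0.4382, -0.0592, 0.0048]
ee_rot: [-3.142, 0.001, 0.082]
wrist_force: [-0.7, 0.1, -0.2]
width: 0.0447
```

>>> step_arm(increments="0 0 0 0 0 0; 0 0 0 0 0 0; 0 0 0 0 0 0; 0 0 0 0 0 0; 0 0 0 0 0 0", claw=1)

```text
time: 8.05
tool_pos: [0.4383, -0.0583, 0.0051]
ee_rot: [3.141, -0.001, 0.084]
wrist_force: [0.6, -0.5, 1.4]
width: 0.0152
```

>>> step_arm(increments="0 0 0 0 0 0; 0 0 -4.5 0 0 0; 0 0 -4.5 0 0 0; 0 0 -4.5 0 0 0; 0 0 0 0 0 0")

```text
time: 8.55
tool_pos: [0.4421, -0.0593, 0.1468]
ee_rot: [3.137, -0.013, 0.084]
wrist_force: [0.9, -0.4, 0.4]
width: 0.0154
```

>>> step_arm(increments="0.9 -4.6 0 0 0 -0.012; 0.95 -4.6 0 0 0 -0.012; 1 -4.6 0 0 0 -0.012; 1.05 -4.55 0 0 0 -0.012; 1.1 -4.5 0 0 0 -0.012")

```text
time: 9.05
tool_pos: [0.4623, 0.176, 0.1382]
ee_rot: [3.141, 0.002, 0.144]
wrist_force: [0.9, -0.6, -0.7]
width: 0.015
```

>>> step_arm(increments="1.1 -4.5 0 0 0 -0.012; 1.2 -4.5 0 0 0 -0.012; 0 0 0 0 0 0; 0 0 0 0 0 0; 0 0 0 0 0 0")

```text
time: 9.55
tool_pos: [0.4719, 0.2656, 0.1385]
ee_rot: [3.14, 0.002, 0.167]
wrist_force: [0.5, 0.4, -0.4]
width: 0.0155
```

Run:
```python
from h import *
rows([.479,.312,.009],.178,4)
save("wrist","w5",1.4)
```

```text
t 9.55 from [0.4719 0.2656 0.1385] w 0.0155 n 4
0.37 -1.12 3.24 0.000 0.000 -0.003; 0.37 -1.12 3.24 0.000 0.000 -0.003; 0.38 -1.12 3.24 0.000 0.000 -0.003; 0.38 -1.11 3.24 0.000 0.000 -0.003;
```

View pics/w5.png

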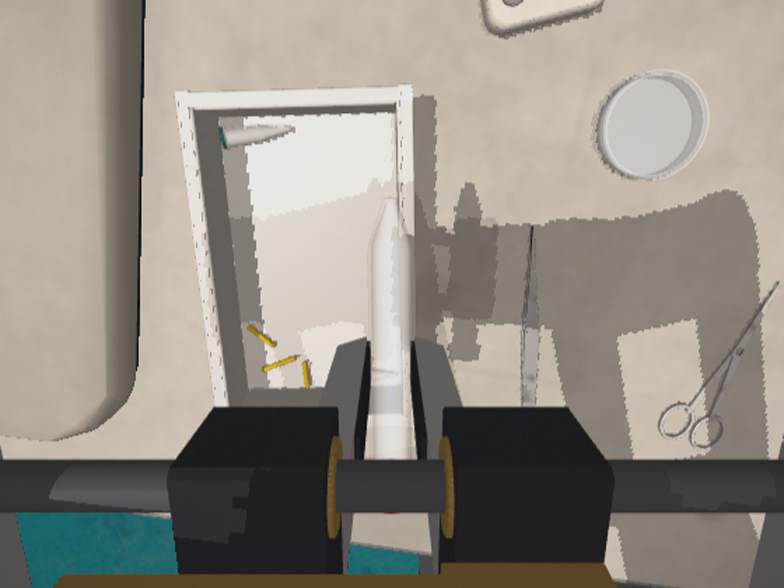

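>>> step_arm(increments="0.75 -1.6 0 0 0 -0.006; 0.75 -1.6 0 0 0 -0.006; 0 0 3 0 0 0; 0 0 3 0 0 0; 0 0 0 0 0 0")

```text
time: 10.1
tool_pos: [0.4788, 0.2977, 0.0747]
ee_rot: [3.139, 0.01, 0.178]
wrist_force: [-0.9, -0.4, -0.7]
width: 0.0151
```

>>> step_arm(increments="0 0 2 0 0 0; 0 0 2 0 0 0; 0 0 2 0 0 0; 0 0 0 0 0 0; 0 0 0 0 0 0")

```text
time: 10.6
tool_pos: [0.4825, 0.3003, 0.0209]
ee_rot: [-3.141, -0.001, 0.179]
wrist_force: [1.1, -0.1, -0.5]
width: 0.0153
```

>>> step_arm(increments="0 0 0.9 0 0 0; 0 0 0 0 0 0; 0 0 0 0 0 0")

```text
time: 10.9
tool_pos: [0.4819, 0.3009, 0.0109]
ee_rot: [-3.142, -0.001, 0.18]
wrist_force: [-0.6, -0.2, -0.3]
width: 0.0154
```

>>> step_arm(increments="0 0 0 0 0 0; 0 0 0 0 0 0; 0 0 0 0 0 0; 0 0 0 0 0 0", claw=0.36)

```text
time: 11.3
tool_pos: [0.4818, 0.3009, 0.0106]
ee_rot: [3.142, -0.0, 0.18]
wrist_force: [0.4, 0.3, 0.1]
width: 0.03
```

>>> step_arm(increments="0 0 -4 0 0 0; 0 0 -4.5 0 0 0; 0 0 -2 0 0 0; 0 0 0 0 0 0; 0 0 0 0 0 0")

```text
time: 11.8
tool_pos: [0.4815, 0.3007, 0.1149]
ee_rot: [3.141, 0.0, 0.18]
wrist_force: [0.3, -0.1, -0.2]
width: 0.03
```

Run:
```python
from h import *
rows([.4555,.1635,.05],.219)
save("wrist","w6",1.4)
```

```text
t 11.8 from [0.4815 0.3007 0.1149] w 0.03 n 4
-1.25 3.26 1.62 0.000 0.000 -0.010; -1.28 3.25 1.62 0.000 0.000 -0.010; -1.32 3.23 1.62 0.000 0.000 -0.010; -1.35 3.22 1.62 0.000 0.000 -0.010;
```

View pics/w6.png

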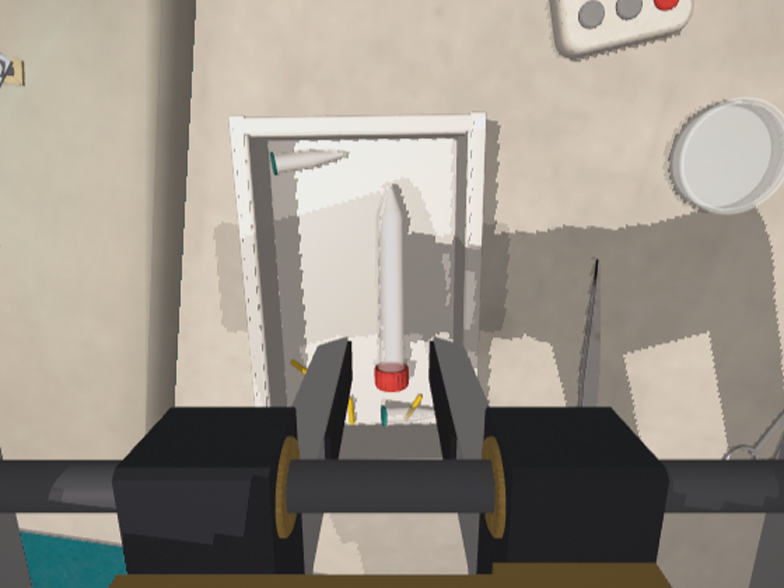

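>>> step_arm(increments="-1.25 3.26 1.6 0 0 -0.01; -1.28 3.25 1.6 0 0 -0.01; -1.32 3.23 1.6 0 0 -0.01; -1.35 3.22 1.6 0 0 -0.01; 0 0 0 0 0 0", claw=0.2)

```text
time: 12.35
tool_pos: [0.4507, 0.1596, 0.0457]
ee_rot: [3.14, 0.012, 0.216]
wrist_force: [0.1, 0.8, 0.2]
width: 0.0376
```

>>> step_arm(increments="0 0 0 0 0 0; 0 0 0 0 0 0; 0 0 0 0 0 0")

```text
time: 12.65
tool_pos: [0.4563, 0.1646, 0.0518]
ee_rot: [-3.141, -0.001, 0.221]
wrist_force: [0.8, -0.4, -0.1]
width: 0.0379
```

Run:
```python
from h import *
o=get_obs(); rows([.4555,.1635,.0035],.219,2)
im=save("wrist","w7",1.4); print(proj("wrist",[[.4552,.1631,.005],[.5219,.1779,.005]],o)*1.4)
```

```text
t 12.65 from [0.4563 0.1646 0.0518] w 0.0379 n 2
-0.05 0.05 2.41 -0.000 -0.000 0.001; -0.05 0.05 2.41 -0.000 -0.000 0.001; 
[[388.91121141 323.93495862]
 [389.25824404 178.29645663]]
```

View pics/w7.png

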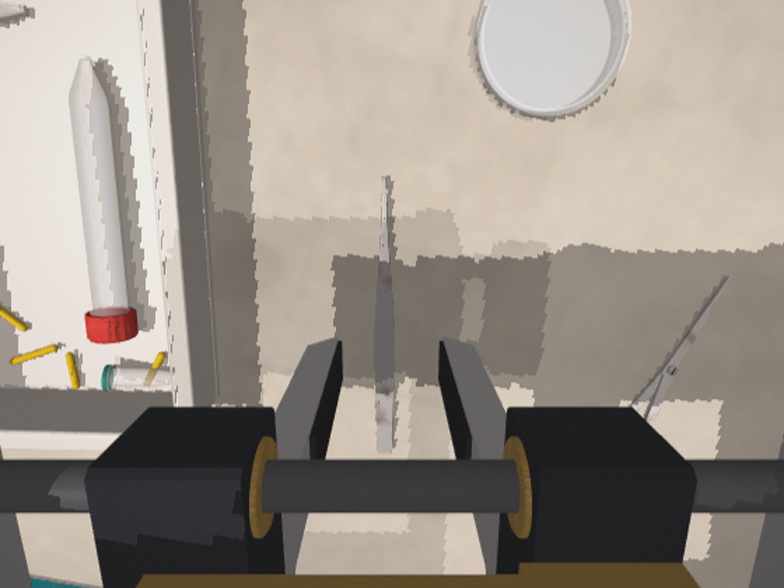

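>>> step_arm(increments="0 0 2.4 0 0 0; -0.05 0.05 2.45 0 0 0; 0 0 0 0 0 0; 0 0 0 0 0 0")

```text
time: 13.1
tool_pos: [0.4555, 0.1635, 0.0032]
ee_rot: [3.142, 0.0, 0.221]
wrist_force: [-0.2, 0.4, 0.7]
width: 0.0377
```

>>> step_arm(increments="0 0 0 0 0 0; 0 0 0 0 0 0; 0 0 0 0 0 0; 0 0 0 0 0 0; 0 0 0 0 0 0", claw=1)

```text
time: 13.6
tool_pos: [0.4556, 0.1631, 0.0034]
ee_rot: [-3.141, -0.001, 0.22]
wrist_force: [-0.4, -0.2, 1.2]
width: 0.0088
```

>>> step_arm(increments="0 0 0 0 0 0; 0 0 -4.5 0 0 0; 0 0 -4.5 0 0 0; 0 0 -4.5 0 0 0; 0 0 0 0 0 0")

```text
time: 14.1
tool_pos: [0.4598, 0.1639, 0.1456]
ee_rot: [3.141, -0.015, 0.22]
wrist_force: [0.1, -0.1, 0.5]
width: 0.0088
```

Run:
```python
from h import *
rows([.60,-.075,.14],1.456,10)
```

```text
t 14.1 from [0.4598 0.1639 0.1456] w 0.0088 n 10
0.85 2.64 0.07 0.001 -0.001 -0.124; 0.52 2.72 0.07 0.001 -0.001 -0.124; 0.18 2.76 0.06 0.001 -0.001 -0.124; -0.17 2.77 0.06 0.001 -0.001 -0.124; -0.51 2.72 0.06 0.001 -0.001 -0.124;
-0.84 2.64 0.06 0.001 -0.001 -0.124; -1.16 2.52 0.06 0.001 -0.001 -0.124; -1.46 2.36 0.05 0.001 -0.001 -0.124; -1.74 2.16 0.05 0.001 -0.001 -0.124; -1.99 1.93 0.06 0.001 -0.001 -0.124;
```

>>> step_arm(increments="0.85 2.64 0 0 0 -0.124; 0.52 2.72 0 0 0 -0.124; 0.18 2.76 0 0 0 -0.124; -0.17 2.77 0 0 0 -0.124; -0.5 2.72 0 0 0 -0.124")

```text
time: 14.6
tool_pos: [0.5254, 0.0426, 0.1365]
ee_rot: [-3.14, 0.002, 0.845]
wrist_force: [0.2, -0.0, 0.4]
width: 0.0092
```

>>> step_arm(increments="-0.84 2.64 0 0 0 -0.124; -1.16 2.52 0 0 0 -0.124; -1.46 2.36 0 0 0 -0.124; -1.74 2.16 0 0 0 -0.124; -2 1.93 0 0 0 -0.124")

```text
time: 15.1
tool_pos: [0.5959, -0.0768, 0.1363]
ee_rot: [-3.139, -0.0, 1.465]
wrist_force: [0.3, -0.2, -0.2]
width: 0.0092
```

>>> step_arm(increments="0 0 0 0 0 0; 0 0 0 0 0 0; 0 0 0 0 0 0; 0 0 0 0 0 0")

```text
time: 15.5
tool_pos: [0.5957, -0.0748, 0.1378]
ee_rot: [-3.141, -0.0, 1.46]
wrist_force: [-0.8, -0.3, -0.1]
width: 0.0092
```

Run:
```python
from h import *
o=get_obs();np.save("o8.npy",np.r_[o["tool_pos"],o["ee_rot"]]);print(o["tool_pos"],o["ee_rot"],o["width"]); save("wrist","w8",1.4)
```

```text
[ 0.59566076 -0.07480189  0.13778479] [-3.14108510e+00 -1.59631242e-04  1.46044022e+00] 0.00916612977667222
```

View pics/w8.png

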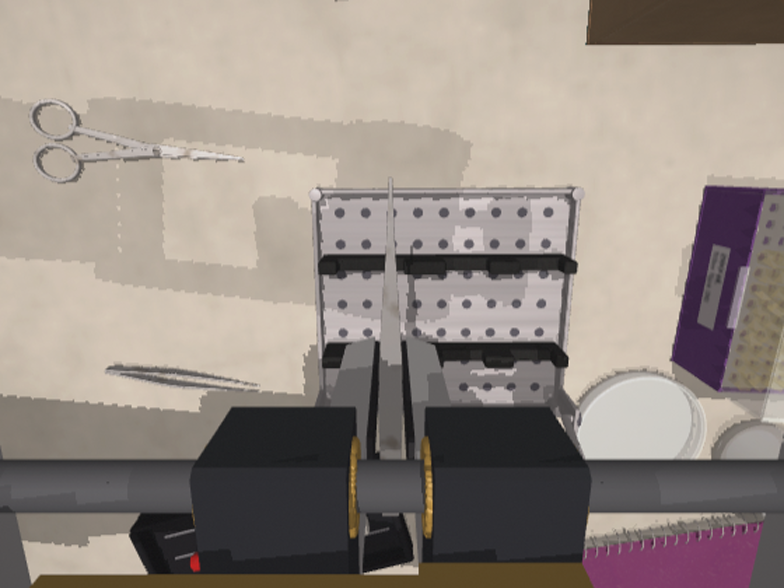

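Run:
```python
from h import *
v=np.load("o8.npy"); o={"tool_pos":v[:3],"ee_rot":v[3:]}
def P(uv,z): return ray("wrist",np.array(uv)/1.4,z,o)[:,:2]
p=P([(340,262),(410,262),(445,262),(487,262),(525,262),(560,262)],.032);print("teeth",p.round(4).tolist());n=np.array([p[0]+p[1],p[2]+p[3],p[4]+p[5]])/2;print("notch",n.round(4).tolist(),np.diff(n[:,0]))
print("knobs",P([(316,192),(578,192)],.032).round(4).tolist())
th=np.arctan2(*(n[2]-n[0])[::-1]); print(th)
th=-.114;u=np.array([np.cos(th),np.sin(th)]);vv=np.array([-u[1],u[0]])
for q,x in zip(n,(-.046,.012,.056)): print("origin",(q-x*u-.03*vv).round(4))
```

```text
teeth [[0.5681, -0.0553], [0.609, -0.0599], [0.6294, -0.0621], [0.654, -0.0649], [0.6762, -0.0673], [0.6967, -0.0696]]
notch [[0.5885, -0.0576], [0.6417, -0.0635], [0.6865, -0.0685]] [0.05321613 0.04475476]
knobs [[0.56, -0.0138], [0.7078, -0.0302]]
-0.1104815689436745
origin [ 0.6308 -0.0926]
origin [ 0.6264 -0.092 ]
origin [ 0.6274 -0.0919]
```

>>> step_arm(increments="-0.6 3 0 0 0 0; -0.5 3 0 0 0 0; -0.5 2.9 0 0 0 0; 0 0 2.5 0 0 0; 0 0 2.5 0 0 0")

```text
time: 16.05
tool_pos: [0.6843, -0.1013, 0.0884]
ee_rot: [3.139, 0.0, 1.46]
wrist_force: [0.0, -0.0, -1.8]
width: 0.0089
```

>>> step_arm(increments="0 0 2.5 0 0 0; 0 0 0 0 0 0; 0 0 0 0 0 0; 0 0 0 0 0 0")

```text
time: 16.45
tool_pos: [0.684, -0.1015, 0.0654]
ee_rot: [3.138, 0.001, 1.46]
wrist_force: [-0.6, 0.9, 0.4]
width: 0.0093
```

>>> step_arm(increments="0 -0.15 2 0 0 0; 0.05 0 2 0 0 0; 0 0 0 0 0 0; 0 0 0 0 0 0; 0 0 0 0 0 0")

```text
time: 16.95
tool_pos: [0.6824, -0.1012, 0.0252]
ee_rot: [3.139, 0.0, 1.46]
wrist_force: [-0.0, -0.7, 0.4]
width: 0.0088
```

>>> step_arm(increments="0 0 0.15 0 0 0; 0 0 0 0 0 0; 0 0 0 0 0 0", claw=0.62)

```text
time: 17.25
tool_pos: [0.6815, -0.101, 0.0219]
ee_rot: [3.141, 0.0, 1.46]
wrist_force: [0.6, 0.5, 0.5]
width: 0.0175
```

>>> step_arm(increments="0 0 0 0 0 0; 0 0 -3 0 0 0; 0 0 -4 0 0 0; 0 0 -4 0 0 0; 0 0 0 0 0 0")

```text
time: 17.75
tool_pos: [0.6853, -0.1018, 0.1404]
ee_rot: [3.127, 0.002, 1.46]
wrist_force: [0.9, 0.9, 1.9]
width: 0.0179
```

>>> step_arm(increments="0 0 0 0 0 0; 0 0 0 0 0 0", claw=0.3)

```text
time: 17.95
tool_pos: [0.6804, -0.1007, 0.1293]
ee_rot: [-3.138, -0.0, 1.46]
wrist_force: [0.4, -0.5, -0.6]
width: 0.03
```

Run:
```python
from h import *
rows([.469,.018,.065],2.968,11)
```

```text
t 17.95 from [ 0.6804 -0.1007  0.1293] w 0.03 n 11
0.86 -2.03 0.59 -0.000 -0.000 -0.137; 1.13 -1.89 0.59 -0.000 -0.000 -0.137; 1.38 -1.72 0.59 -0.000 -0.000 -0.137; 1.60 -1.51 0.59 -0.000 -0.000 -0.137; 1.79 -1.28 0.59 -0.000 -0.000 -0.137;
1.95 -1.03 0.59 -0.000 -0.000 -0.137; 2.07 -0.75 0.59 -0.000 -0.000 -0.137; 2.16 -0.46 0.59 -0.000 -0.000 -0.137; 2.20 -0.16 0.59 -0.000 -0.000 -0.137; 2.20 0.14 0.59 -0.000 -0.000 -0.137;
2.16 0.44 0.58 -0.000 -0.000 -0.137;
```

>>> step_arm(increments="0.86 -2.03 0.6 0 0 -0.137; 1.13 -1.9 0.6 0 0 -0.137; 1.38 -1.72 0.6 0 0 -0.137; 1.6 -1.5 0.6 0 0 -0.137; 1.8 -1.28 0.6 0 0 -0.137", claw=0.3)

```text
time: 18.45
tool_pos: [0.583, -0.0461, 0.0982]
ee_rot: [-3.138, -0.004, 2.15]
wrist_force: [0.2, -0.2, -0.0]
width: 0.0328
```

>>> step_arm(increments="1.95 -1.03 0.6 0 0 -0.137; 2.07 -0.75 0.6 0 0 -0.137; 2.16 -0.46 0.6 0 0 -0.137; 2.2 -0.16 0.6 0 0 -0.137; 2.2 0.14 0.6 0 0 -0.137")

```text
time: 18.95
tool_pos: [0.4867, 0.0079, 0.0686]
ee_rot: [-3.141, -0.005, 2.835]
wrist_force: [-0.1, -0.2, 0.5]
width: 0.0329
```

>>> step_arm(increments="2.16 0.44 0.6 0 0 -0.137; 0 0 0 0 0 0; 0 0 0 0 0 0; 0 0 0 0 0 0")

```text
time: 19.35
tool_pos: [0.4707, 0.0177, 0.0652]
ee_rot: [-3.141, -0.0, 2.965]
wrist_force: [-1.1, 0.5, 0.7]
width: 0.033
```

Run:
```python
from h import *
o=get_obs(); rows([.469,.018,.002],2.968,2)
save("wrist","w9",1.4); print((proj("wrist",[[.4489,.0218,.003],[.4686,.0183,.003]],o)*1.4).round())
np.save("o9.npy",np.r_[o["tool_pos"],o["ee_rot"]])
```

```text
t 19.35 from [0.4707 0.0177 0.0652] w 0.033 n 2
0.09 0.00 3.16 -0.000 -0.000 -0.002; 0.09 0.00 3.16 -0.000 -0.000 -0.002; 
[[394. 271.]
 [394. 309.]]
```

View pics/w9.png

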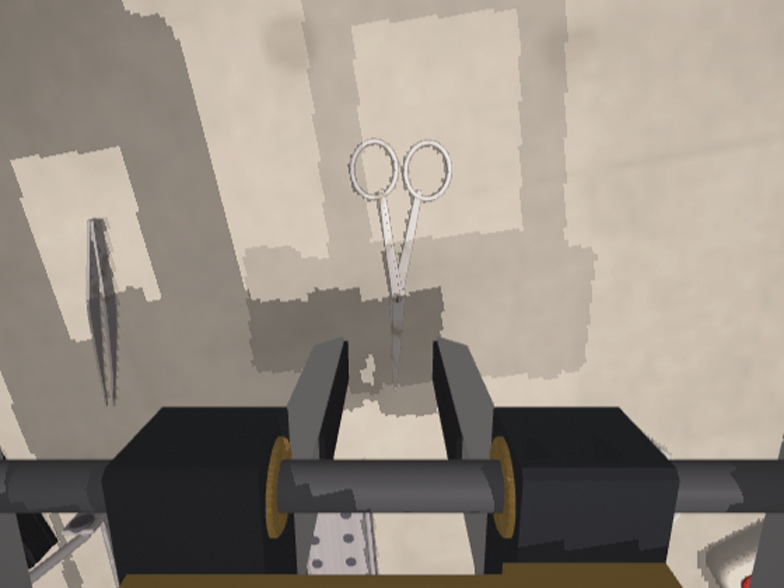

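>>> step_arm(increments="0.05 0.1 3 0 0 0; 0.05 0.1 3 0 0 0; 0 0 0.3 0 0 0; 0 0 0 0 0 0; 0 0 0 0 0 0")

```text
time: 19.9
tool_pos: [0.4702, 0.0199, 0.003]
ee_rot: [-3.142, 0.001, 2.966]
wrist_force: [0.2, 0.5, 0.5]
width: 0.0328
```

>>> step_arm(increments="0 0 0 0 0 0; 0 0 0 0 0 0; 0 0 0 0 0 0; 0 0 0 0 0 0; 0 0 0 0 0 0", claw=1)

```text
time: 20.4
tool_pos: [0.4697, 0.0203, 0.0028]
ee_rot: [3.142, 0.001, 2.967]
wrist_force: [-0.2, -0.7, 0.6]
width: 0.0068
```

>>> step_arm(increments="0 0 0 0 0 0; 0 0 -4.5 0 0 0; 0 0 -4.5 0 0 0; 0 0 -4.5 0 0 0; 0 0 0 0 0 0")

```text
time: 20.9
tool_pos: [0.4738, 0.0199, 0.1449]
ee_rot: [3.14, 0.014, 2.967]
wrist_force: [1.8, -0.1, 0.4]
width: 0.0069
```

>>> step_arm(increments="0 0 0 0 0 0; 0 0 0 0 0 0")

```text
time: 21.1
tool_pos: [0.4683, 0.0203, 0.1355]
ee_rot: [-3.141, -0.003, 2.967]
wrist_force: [0.0, -0.5, -0.4]
width: 0.0065
```

Run:
```python
from h import *
u=np.array([.9937,-.1118]);v=np.array([.1118,.9937]);c=np.array([.628,-.0945])
t=c-.046*u+(.012-.02)*v; print(t)
rows([*t,.14],1.459,11)
save("wrist","w10",1.4)
```

```text
[ 0.5813954 -0.0973068]
t 21.1 from [0.4683 0.0203 0.1355] w 0.0065 n 11
-1.20 -0.87 -0.04 -0.000 -0.000 0.137; -1.31 -0.70 -0.04 -0.000 -0.000 0.137; -1.39 -0.52 -0.04 -0.000 -0.000 0.137; -1.45 -0.32 -0.04 -0.000 -0.000 0.137; -1.48 -0.12 -0.04 -0.000 -0.000 0.137;
-1.48 0.08 -0.04 -0.000 -0.000 0.137; -1.46 0.28 -0.04 -0.000 -0.000 0.137; -1.40 0.48 -0.04 -0.000 -0.000 0.137; -1.33 0.67 -0.04 -0.000 -0.000 0.137; -1.22 0.84 -0.04 -0.000 -0.000 0.137;
-1.10 1.00 -0.04 -0.000 -0.000 0.137;
```

View pics/w10.png

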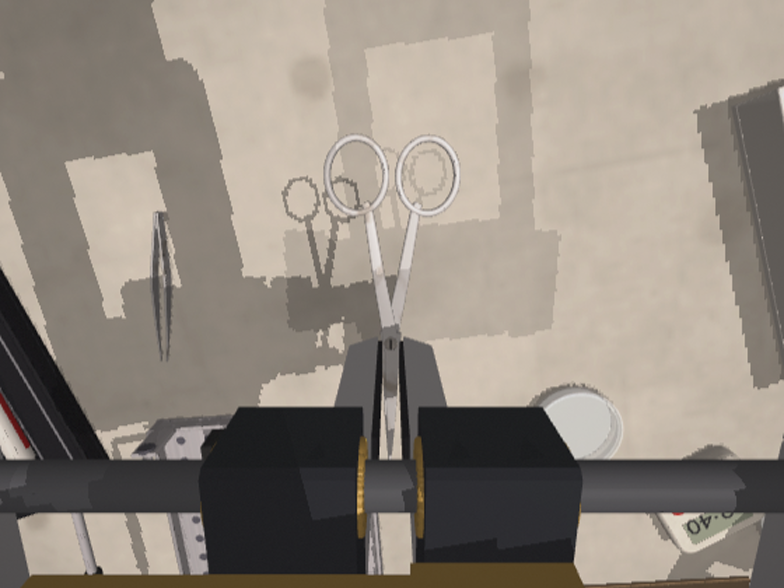

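Run:
```python
from h import *
o=get_obs(); Rt=R.from_euler("xyz",o["ee_rot"])
for z in(.133,.138): print(Rt.inv().apply(ray("wrist",[(390/1.4,134/1.4),(390/1.4,343/1.4)],z,o)-o["tool_pos"]).round(4))
```

```text
[[ 0.0842 -0.0019  0.0025]
 [ 0.0064 -0.0019  0.0021]]
[[ 0.0839 -0.0019 -0.0025]
 [ 0.0083 -0.0019 -0.0029]]
```

>>> step_arm(increments="-1.2 -0.87 0 0 0 0.137; -1.3 -0.7 0 0 0 0.137; -1.4 -0.52 0 0 0 0.137; -1.45 -0.32 0 0 0 0.137; -1.48 -0.12 0 0 0 0.137")

```text
time: 21.65
tool_pos: [0.52, -0.0334, 0.1349]
ee_rot: [-3.139, -0.004, 2.276]
wrist_force: [0.3, 0.1, 0.0]
width: 0.0065
```

>>> step_arm(increments="-1.48 0.08 0 0 0 0.137; -1.46 0.28 0 0 0 0.137; -1.4 0.48 0 0 0 0.137; -1.33 0.67 0 0 0 0.137; -1.2 0.84 0 0 0 0.137")

```text
time: 22.15
tool_pos: [0.5714, -0.0867, 0.1346]
ee_rot: [-3.137, -0.001, 1.591]
wrist_force: [0.6, 0.3, -1.0]
width: 0.0065
```

>>> step_arm(increments="-1.1 1 0 0 0 0.137; 0 0 0 0 0 0; 0 0 0 0 0 0; 0 0 0 0 0 0")

```text
time: 22.55
tool_pos: [0.5817, -0.0965, 0.1365]
ee_rot: [-3.139, -0.0, 1.462]
wrist_force: [-0.2, 0.1, 0.0]
width: 0.0067
```

>>> step_arm(increments="-0.1 0 3 0 0 0; 0 0 3 0 0 0; 0 0 2.5 0 0 0; 0 0 0 0 0 0; 0 0 0 0 0 0")

```text
time: 23.05
tool_pos: [0.5821, -0.0977, 0.0526]
ee_rot: [-3.141, -0.0, 1.461]
wrist_force: [0.7, 0.1, -0.3]
width: 0.0065
```

>>> step_arm(increments="0 0 1 0 0 0; 0 0 1 0 0 0; 0 0 0.6 0 0 0; 0 0 0 0 0 0; 0 0 0 0 0 0")

```text
time: 23.55
tool_pos: [0.5825, -0.0982, 0.0264]
ee_rot: [-3.141, 0.0, 1.46]
wrist_force: [-0.3, -0.5, 0.0]
width: 0.0071
```

Run:
```python
from h import *
o=get_obs(); print(o["tool_pos"],o["ee_rot"],o["wrist_force"],o["wrist_torque"]); np.save("o11.npy",np.r_[o["tool_pos"],o["ee_rot"]])
save("wrist","w11",1.4)
```

```text
[ 0.58249558 -0.09823205  0.02636779] [-3.14139757e+00  5.53901565e-05  1.45981053e+00] [-0.27685076 -0.51728904  0.02829588] [-0.00047969 -0.06412576  0.01081998]
```

View pics/w11.png

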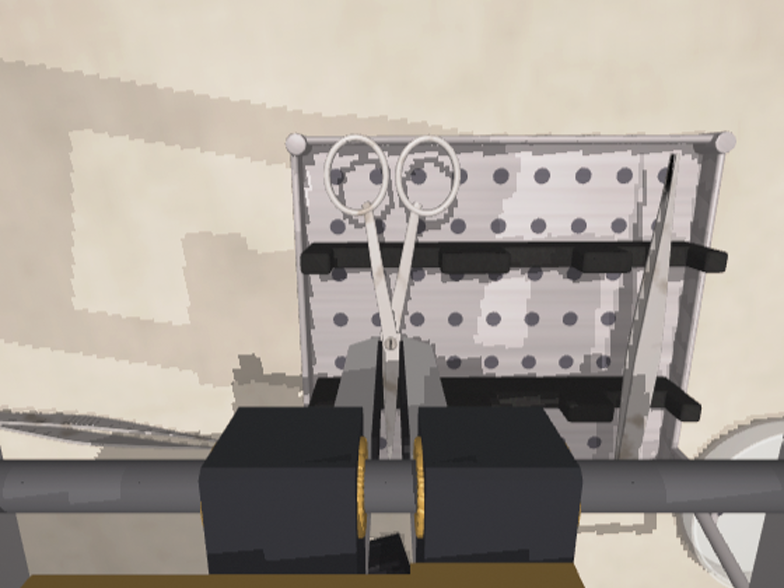

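>>> step_arm(increments="0 0 0.3 0 0 0; 0 0 0 0 0 0; 0 0 0 0 0 0")

```text
time: 23.9
tool_pos: [0.5825, -0.0982, 0.0235]
ee_rot: [3.142, 0.0, 1.46]
wrist_force: [0.0, -1.0, -0.0]
width: 0.0065
```

>>> step_arm(increments="0 0 0 0 0 0; 0 0 0 0 0 0; 0 0 0 0 0 0; 0 0 0 0 0 0", claw=0.5)

```text
time: 24.3
tool_pos: [0.5826, -0.0983, 0.0236]
ee_rot: [3.141, 0.0, 1.46]
wrist_force: [-0.9, 0.3, -0.5]
width: 0.0236
```

>>> step_arm(increments="0 0 -2 0 0 0; 0 0 -4 0 0 0; 0 0 -4 0 0 0; 0 0 0 0 0 0; 0 0 0 0 0 0")

```text
time: 24.8
tool_pos: [0.5833, -0.0984, 0.125]
ee_rot: [3.138, 0.001, 1.46]
wrist_force: [-0.2, -1.0, -1.3]
width: 0.0236
```

>>> step_arm(increments="0 0 0 0 0 0; 0 0 0 0 0 0")

```text
time: 25.0
tool_pos: [0.5813, -0.0979, 0.1212]
ee_rot: [-3.138, -0.001, 1.46]
wrist_force: [-0.3, 0.5, -0.4]
width: 0.0235
```

Run:
```python
from h import *
# short forceps: mid and angle from o1 view and o9 view
v=np.load("o9.npy"); o={"tool_pos":v[:3],"ee_rot":v[3:]}
p=ray("wrist",np.array([(97,218),(110,403)])/1.4,.006,o)[:,:2];d=p[1]-p[0];print(p.round(4),p.mean(0),np.hypot(*d),np.arctan2(d[1],d[0]))
rows([.4464,-.1303,.055],-.265,14)
```

```text
[[ 0.3998 -0.1129]
 [ 0.4944 -0.1378]] [ 0.4470993  -0.12533167] 0.09789533765530752 -0.2570595823636962
t 25.0 from [ 0.5813 -0.0979  0.1212] w 0.0235 n 14
-0.34 -0.93 0.48 -0.000 0.000 0.123; -0.45 -0.88 0.48 -0.000 0.000 0.123; -0.55 -0.82 0.48 -0.000 0.000 0.123; -0.65 -0.75 0.48 -0.000 0.000 0.123; -0.74 -0.66 0.47 -0.000 0.000 0.123;
-0.81 -0.56 0.47 -0.000 0.000 0.123; -0.88 -0.46 0.47 -0.000 0.000 0.123; -0.93 -0.35 0.47 -0.000 0.000 0.123; -0.96 -0.23 0.47 -0.000 0.000 0.123; -0.98 -0.11 0.47 -0.000 0.000 0.123;
-0.99 0.01 0.47 -0.000 0.000 0.123; -0.98 0.13 0.47 -0.000 0.000 0.123; -0.96 0.25 0.47 -0.000 0.000 0.123; -0.92 0.37 0.47 -0.000 0.000 0.123;
```

Run:
```python
from h import *
rows([.4468,-.128,.06],2.88,10)
```

```text
t 25.0 from [ 0.5813 -0.0979  0.1212] w 0.0235 n 10
-0.45 -1.30 0.62 -0.000 -0.000 -0.142; -0.26 -1.35 0.62 -0.000 -0.000 -0.142; -0.07 -1.37 0.62 -0.000 -0.000 -0.142; 0.13 -1.37 0.62 -0.000 -0.000 -0.142; 0.32 -1.34 0.62 -0.000 -0.000 -0.142;
0.51 -1.28 0.61 -0.000 -0.000 -0.142; 0.69 -1.19 0.61 -0.000 -0.000 -0.142; 0.85 -1.09 0.61 -0.000 -0.000 -0.142; 0.99 -0.95 0.61 -0.000 -0.000 -0.142; 1.12 -0.80 0.61 -0.000 -0.000 -0.142;
```

>>> step_arm(increments="-0.45 -1.3 0.4 0 0 -0.142; -0.26 -1.35 0.4 0 0 -0.142; -0.07 -1.37 0.4 0 0 -0.142; 0.13 -1.37 0.6 0 0 -0.142; 0.32 -1.34 0.6 0 0 -0.142")

```text
time: 25.5
tool_pos: [0.514, -0.1132, 0.0976]
ee_rot: [-3.14, -0.002, 2.176]
wrist_force: [-0.1, -0.1, 0.1]
width: 0.0238
```

>>> step_arm(increments="0.5 -1.28 0.7 0 0 -0.142; 0.7 -1.2 0.7 0 0 -0.142; 0.85 -1.1 0.7 0 0 -0.142; 1 -0.95 0.7 0 0 -0.142; 1.1 -0.8 0.7 0 0 -0.142", claw=0.1)

```text
time: 26.0
tool_pos: [0.4466, -0.1281, 0.0626]
ee_rot: [3.141, -0.003, 2.886]
wrist_force: [0.7, -0.1, 0.5]
width: 0.0423
```

>>> step_arm(increments="0 0 0 0 0 0; 0 0 0 0 0 0; 0 0 0 0 0 0")

```text
time: 26.3
tool_pos: [0.4488, -0.1284, 0.0646]
ee_rot: [3.141, 0.0, 2.878]
wrist_force: [0.7, -0.7, -0.1]
width: 0.0425
```

Run:
```python
from h import *
o=get_obs(); rows([.4468,-.128,.0045],2.88,2)
im=save("wrist","w12",1.4)
# dark thin blob between the fingers, above finger rows
g=cv2.cvtColor(im,cv2.COLOR_BGR2GRAY)
print((proj("wrist",[[.4468,-.128,.006],[.3976,-.1150,.006],[.4953,-.1406,.006]],o)).round())
for r in range(110,240,10): print(r,g[r,230:330:4].tolist())
```

```text
t 26.3 from [ 0.4488 -0.1284  0.0646] w 0.0425 n 2
0.11 -0.01 3.00 0.000 0.000 -0.001; 0.10 -0.01 3.00 0.000 0.000 -0.001; 
[[281. 222.]
 [281. 149.]
 [282. 287.]]
110 [213, 213, 213, 214, 213, 215, 191, 190, 188, 187, 185, 185, 185, 184, 206, 209, 211, 212, 212, 210, 213, 212, 213, 214, 215]
120 [215, 214, 212, 213, 214, 216, 195, 194, 193, 190, 190, 190, 189, 189, 213, 213, 214, 213, 212, 213, 211, 212, 213, 214, 216]
130 [215, 215, 215, 214, 214, 201, 193, 193, 193, 193, 193, 191, 190, 214, 215, 216, 215, 216, 214, 214, 214, 215, 215, 216, 217]
140 [215, 217, 217, 216, 216, 193, 194, 193, 194, 195, 193, 193, 194, 215, 215, 216, 217, 217, 217, 215, 215, 216, 216, 216, 217]
150 [217, 218, 217, 217, 216, 195, 195, 197, 197, 198, 197, 195, 124, 149, 217, 217, 217, 217, 217, 217, 216, 216, 216, 215, 216]
160 [215, 217, 217, 217, 196, 195, 199, 200, 199, 198, 196, 126, 175, 209, 195, 197, 204, 217, 216, 216, 216, 216, 216, 217, 216]
170 [217, 220, 221, 214, 197, 196, 196, 196, 196, 196, 196, 123, 165, 164, 196, 197, 196, 196, 196, 194, 196, 194, 195, 196, 193]
180 [216, 194, 196, 196, 194, 194, 196, 196, 193, 193, 124, 192, 125, 157, 196, 196, 196, 196, 196, 195, 194, 194, 195, 194, 193]
190 [192, 191, 193, 193, 193, 193, 193, 193, 193, 193, 125, 108, 194, 124, 191, 194, 194, 193, 192, 192, 192, 192, 191, 192, 193]
200 [189, 191, 191, 192, 192, 193, 193, 195, 195, 196, 126, 165, 192, 192, 192, 193, 193, 192, 190, 192, 193, 192, 194, 194, 192]
210 [195, 194, 193, 195, 196, 196, 196, 195, 195, 195, 174, 174, 191, 189, 136, 193, 193, 194, 192, 193, 191, 193, 194, 195, 195]
220 [122, 122, 122, 122, 123, 122, 122, 122, 122, 121, 123, 130, 170, 119, 98, 121, 122, 122, 122, 121, 122, 123, 124, 196, 195]
230 [120, 120, 121, 121, 123, 123, 122, 122, 122, 122, 121, 102, 121, 122, 121, 120, 120, 120, 122, 122, 121, 123, 123, 196, 194]
```

>>> step_arm(increments="0.1 -0.1 3 0 0 0; 0.1 0 3 0 0 0; 0 0 0 0 0 0; 0 0 0 0 0 0")

```text
time: 26.75
tool_pos: [0.4462, -0.1288, 0.0048]
ee_rot: [3.141, -0.001, 2.88]
wrist_force: [-0.0, -0.1, -0.2]
width: 0.0425
```

>>> step_arm(increments="0 0 0 0 0 0; 0 0 0 0 0 0; 0 0 0 0 0 0; 0 0 0 0 0 0; 0 0 0 0 0 0", claw=1)

```text
time: 27.25
tool_pos: [0.4463, -0.129, 0.0049]
ee_rot: [-3.142, 0.001, 2.88]
wrist_force: [-0.4, 0.1, 2.3]
width: 0.01
```

>>> step_arm(increments="0 0 0 0 0 0; 0 0 -4.5 0 0 0; 0 0 -4.5 0 0 0; 0 0 -4 0 0 0; 0 0 0 0 0 0")

```text
time: 27.75
tool_pos: [0.4497, -0.1305, 0.1414]
ee_rot: [-3.14, 0.013, 2.88]
wrist_force: [0.2, -0.5, 0.2]
width: 0.0095
```

>>> step_arm(increments="0 0 0 0 0 0; 0 0 0 0 0 0")

```text
time: 27.95
tool_pos: [0.445, -0.1285, 0.1327]
ee_rot: [3.141, -0.003, 2.88]
wrist_force: [0.6, 1.1, -0.7]
width: 0.0091
```

Run:
```python
from h import *
u=np.array([.9937,-.1118]);v=np.array([.1118,.9937]);c=np.array([.628,-.0945])
t=c+.012*u; print(t)
rows([*t,.14],1.459,10)
save("wrist","w13",1.4)
```

```text
[ 0.6399244 -0.0958416]
t 27.95 from [ 0.445  -0.1285  0.1327] w 0.0091 n 10
-1.80 0.82 -0.08 -0.000 -0.000 0.142; -1.66 1.07 -0.08 -0.000 -0.000 0.142; -1.50 1.29 -0.08 -0.000 -0.000 0.142; -1.30 1.49 -0.08 -0.000 -0.000 0.142; -1.07 1.66 -0.08 -0.000 -0.000 0.142;
-0.83 1.79 -0.07 -0.000 -0.000 0.142; -0.57 1.89 -0.07 -0.000 -0.000 0.142; -0.29 1.96 -0.07 -0.000 -0.000 0.142; -0.01 1.98 -0.07 -0.000 -0.000 0.142; 0.27 1.96 -0.07 -0.000 -0.000 0.142;
```

>>> step_arm(increments="-1.8 0.82 -0.1 0 0 0.142; -1.66 1.07 -0.1 0 0 0.142; -1.5 1.3 -0.1 0 0 0.142; -1.3 1.5 0 0 0 0.142; -1.07 1.66 0 0 0 0.142")

```text
time: 28.5
tool_pos: [0.5432, -0.1118, 0.135]
ee_rot: [-3.139, -0.003, 2.164]
wrist_force: [0.2, 0.1, -0.3]
width: 0.0094
```

>>> step_arm(increments="-0.83 1.8 0 0 0 0.142; -0.57 1.9 0 0 0 0.142; -0.3 1.96 0 0 0 0.142; 0 1.98 0 0 0 0.142; 0.27 1.96 0 0 0 0.142")

```text
time: 29.0
tool_pos: [0.6409, -0.0954, 0.1345]
ee_rot: [-3.137, -0.0, 1.454]
wrist_force: [-0.0, -0.1, -0.4]
width: 0.0093
```

>>> step_arm(increments="0 0 0 0 0 0; 0 0 3 0 0 0; 0 0 3 0 0 0; 0 0 0 0 0 0; 0 0 0 0 0 0")

```text
time: 29.5
tool_pos: [0.6398, -0.0958, 0.0762]
ee_rot: [-3.138, -0.0, 1.461]
wrist_force: [-0.7, -0.5, 0.5]
width: 0.0095
```

>>> step_arm(increments="0 0 0 0 0 0; 0 0 0 0 0 0")

```text
time: 29.7
tool_pos: [0.6424, -0.0962, 0.0799]
ee_rot: [3.138, 0.001, 1.46]
wrist_force: [0.0, -0.0, 0.3]
width: 0.0092
```

Run:
```python
from h import *
rows([.6399,-.0958,.0260],1.459,3)
save("wrist","w14",1.4)
```

```text
t 29.7 from [ 0.6424 -0.0962  0.0799] w 0.0092 n 3
0.01 -0.09 1.80 0.001 0.000 0.000; 0.00 -0.09 1.80 0.001 0.000 0.000; 0.00 -0.08 1.80 0.001 0.000 0.000;
```

View pics/w14.png

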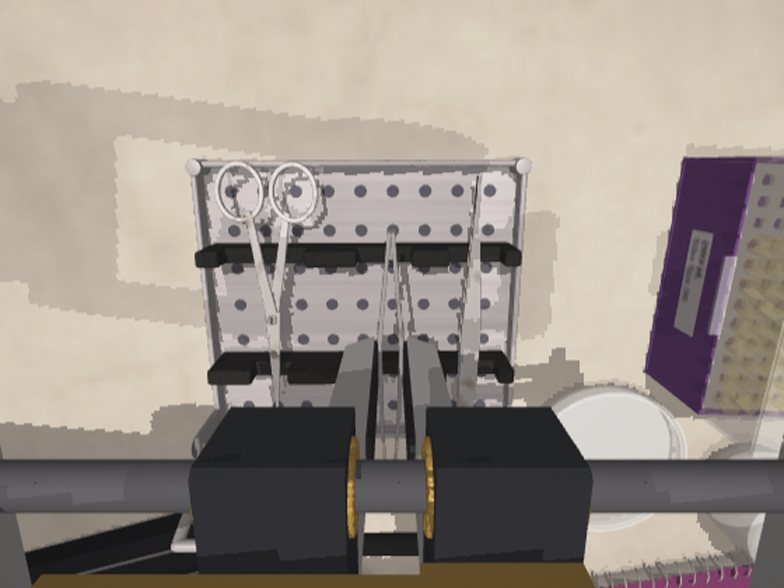

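>>> step_arm(increments="0 -0.1 2 0 0 0; 0 -0.1 2 0 0 0; 0 0 1.4 0 0 0; 0 0 0 0 0 0; 0 0 0 0 0 0")

```text
time: 30.25
tool_pos: [0.6397, -0.0957, 0.024]
ee_rot: [3.141, 0.0, 1.46]
wrist_force: [0.1, -0.6, -0.6]
width: 0.0094
```

>>> step_arm(increments="0 0 0 0 0 0; 0 0 0 0 0 0; 0 0 0 0 0 0")

```text
time: 30.55
tool_pos: [0.6395, -0.0957, 0.0237]
ee_rot: [3.141, 0.0, 1.46]
wrist_force: [0.5, -0.4, -0.3]
width: 0.0095
```

>>> step_arm(increments="0 0 0 0 0 0; 0 0 0 0 0 0; 0 0 0 0 0 0; 0 0 0 0 0 0", claw=0.5)

```text
time: 30.95
tool_pos: [0.6393, -0.0957, 0.0235]
ee_rot: [3.142, 0.0, 1.46]
wrist_force: [0.1, -0.3, -1.0]
width: 0.0237
```

>>> step_arm(increments="0 0 -2 0 0 0; 0 0 -4 0 0 0; 0 0 -4 0 0 0; 0 0 -2 0 0 0; 0 0 0 0 0 0")

```text
time: 31.45
tool_pos: [0.6417, -0.0961, 0.1487]
ee_rot: [3.132, 0.001, 1.46]
wrist_force: [0.2, 0.0, 0.1]
width: 0.0237
```

>>> step_arm(increments="0 0 0 0 0 0; 0 0 0 0 0 0; 0 0 0 0 0 0; 0 0 0 0 0 0", claw=1)

```text
time: 31.85
tool_pos: [0.6385, -0.0954, 0.1415]
ee_rot: [-3.138, -0.0, 1.46]
wrist_force: [-0.2, 0.7, 0.4]
width: 0.0004
```

Run:
```python
from h import *
a=rows([.615,-.215,.14],1.459); b=rows([.615,-.215,.068],1.459,start=a)
save("wrist","w15",1.4); save("side","s15",3,crop=(190,130,390,320))
```

```text
t 31.85 from [ 0.6385 -0.0954  0.1415] w 0.0004 n 3
-4.05 -0.34 0.05 -0.001 -0.000 0.000; -4.05 -0.34 0.05 -0.001 -0.000 0.000; -4.05 -0.33 0.05 -0.001 -0.000 0.000; 
t 31.85 from [ 0.615 -0.215  0.14 ] w 0.0004 n 2
0.00 -0.00 3.60 0.000 0.000 0.000; 0.00 -0.00 3.60 0.000 0.000 0.000;
```

View pics/w15.png

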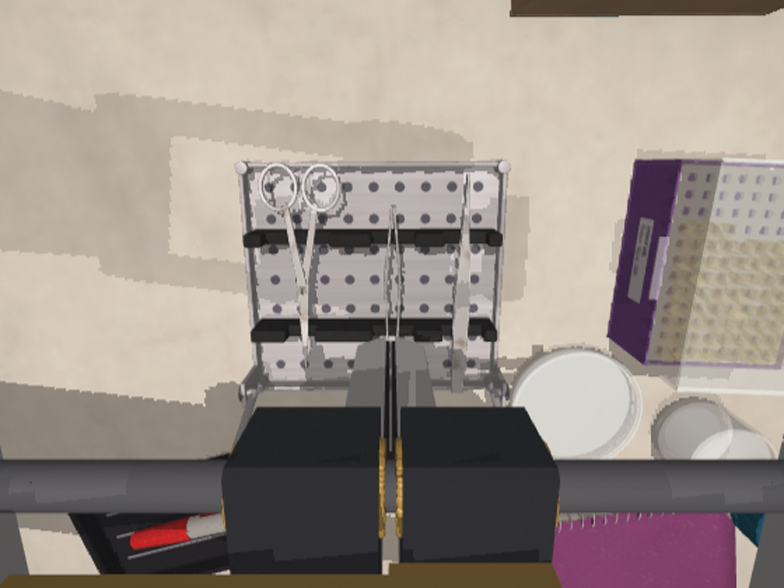

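>>> step_arm(increments="-4 -0.3 0 0 0 0; -4 -0.3 0 0 0 0; -4.1 -0.4 0 0 0 0; 0 0 0 0 0 0; 0 0 0 0 0 0")

```text
time: 32.45
tool_pos: [0.6157, -0.2154, 0.1431]
ee_rot: [-3.141, -0.001, 1.458]
wrist_force: [-0.1, 0.5, -0.7]
width: 0.0004
```

>>> step_arm(increments="0 0 3 0 0 0; 0 0 3 0 0 0; 0 0 1.2 0 0 0; 0 0 0 0 0 0; 0 0 0 0 0 0")

```text
time: 32.95
tool_pos: [0.6167, -0.2141, 0.0725]
ee_rot: [3.14, 0.0, 1.461]
wrist_force: [-0.5, -0.1, 0.2]
width: 0.0006
```

Run:
```python
from h import *
v=cv2.imread("pics/w15_raw.png")
o=get_obs(); u=np.array([.9937,-.1118]);w=np.array([.1118,.9937]);c=np.array([.628,-.0945])
d=o["tool_pos"][:2]-c; print(o["tool_pos"],"cass",d@u,d@w)
q={"tool_pos":np.array([.6385,-.0954,.1415]),"ee_rot":np.array([-3.138,0,1.46])}
for n,uv,z in(("short",[(392,205)],.027),("long",[(467,173),(458,390)],.024),("sciss",[(300,164),(305,350)],.023)):
    p=ray("wrist",np.array(uv)/1.4,z,q)[:,:2]-c; print(n,np.c_[p@u,p@w].round(4).tolist())
```

```text
[ 0.61671885 -0.21414194  0.07249147] cass 0.002165889288042839 -0.12014942675714027
short [[0.0111, 0.049]]
long [[0.055, 0.0673], [0.0547, -0.0711]]
sciss [[-0.0427, 0.0723], [-0.0447, -0.0437]]
```

>>> step_arm(increments="1.5 0 0 0 0 0; 1 0 0 0 0 0; 1 0 0 0 0 0; 1 0 0 0 0 0; 1 0 0 0 0 0")

```text
time: 33.45
tool_pos: [0.6223, -0.1589, 0.0718]
ee_rot: [3.141, 0.0, 1.46]
wrist_force: [0.1, -0.8, -0.4]
width: 0.0004
```

>>> step_arm(increments="1 0 0 0 0 0; 1 0 0 0 0 0; 0.5 0 0 0 0 0; 0 0 0 0 0 0; 0 0 0 0 0 0")

```text
time: 33.95
tool_pos: [0.6248, -0.1354, 0.0715]
ee_rot: [3.142, 0.0, 1.46]
wrist_force: [0.3, -1.1, 1.5]
width: 0.0008
```

>>> step_arm(increments="0 0 0 0 0 0; 0 0 0 0 0 0; 0 0 -3 0 0 0; 0 0 -4 0 0 0; 0 0 0 0 0 0")

```text
time: 34.45
tool_pos: [0.6282, -0.1367, 0.149]
ee_rot: [3.129, 0.003, 1.459]
wrist_force: [-0.0, -0.1, 1.5]
width: 0.0004
```

>>> step_arm(increments="-3 0 -3 0 0 0; -3 0 -3 0 0 0; 0 0 0 0 0 0; 0 0 0 0 0 0; 0 0 0 0 0 0")

```text
time: 34.95
tool_pos: [0.6175, -0.194, 0.1993]
ee_rot: [-3.139, -0.001, 1.46]
wrist_force: [-0.0, 0.7, 0.6]
width: 0.0005
```

Run:
```python
from h import *
o=get_obs();print(o["time"],o["tool_pos"],o["wrist_force"])
a=snapshot("wrist")[:,:,::-1]; b=snapshot("side")[:,:,::-1]
cv2.imwrite("pics/fin.png",np.vstack([cv2.resize(b[130:330,180:400],(660,600))[:300*2:1][:600],])[:600])
l=cv2.resize(a[80:330,90:510],(480,286)); r=cv2.resize(b[130:320,180:380],(480,456))
l2=cv2.resize(a[60:310],(0,0),fx=.857,fy=.857)
cv2.imwrite("pics/fin.png",np.hstack([cv2.resize(b[130:320,180:340],(400,475)),cv2.resize(a[0:332,100:380],(400,475))]))
```

```text
34.95 [ 0.61750761 -0.19400749  0.19934283] [-0.0332066   0.68932751  0.58601667]
```

View pics/fin.png

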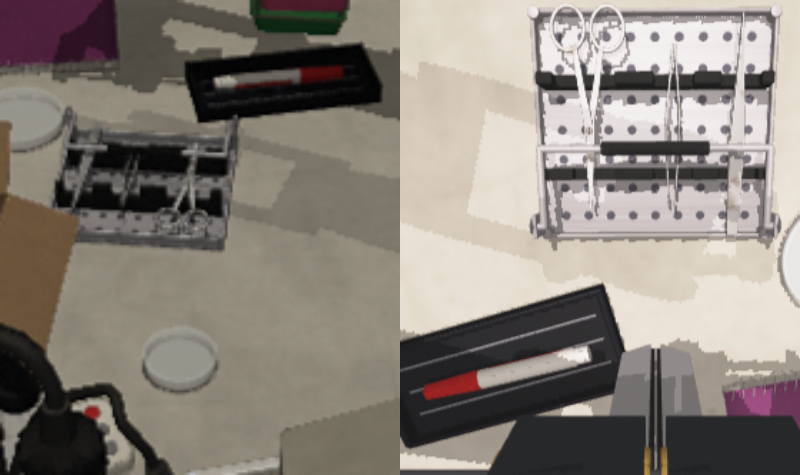

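```bash
python3 -c "
from bench import *
print(close_job())"
```

```text
the job is handed in; nothing more can be done
None
```

The job is handed in, at about 35 s of the 120 s allowed. No verdict was given. All five things are put away and the cassette's bar is shut.

- **Cassette:** the scissors are in the wide notch with their rings at the wide-notch rail. The short forceps are at +12 and the long forceps at +56. Image measurements taken just before the bar was closed put all three within about 4 mm of their targets across and along. I judged that they lay flat from the pictures alone; I did not measure their heights.
- **Bar:** the bar was pushed from behind and fell shut. The last wrist and side pictures show it down across all three instruments. I did not measure its angle.
- **Trays:** the marker lies on the pen tray floor, released about 5 mm from the tray's centre. It dropped roughly 8 mm on release because I planned the lowering before the arm had settled, but it stayed well placed. The tube lies on the discard tray floor, about 12 mm off its centre line and away from the microtubes; I placed it there to keep the gripper clear of the microscope. It was last seen in place while I was picking up the long forceps.

Wrist forces stayed below about 5 N in all the readings, and the gripper was clear of everything at the end. None of the final checks failed. The only slight disagreement was in locating the cassette, where the three notches gave positions that differed by up to 4 mm; I used their average.

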